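# Screw the star into a wooden tree on its sloping stand

### The arm

A 6-joint arm with a two-finger parallel gripper is mounted at the origin on the work surface. World frame = base frame: x ahead of the robot, y to its left, z up, the work surface at z = 0. Lengths are in m, angles in degrees, forces in N, time in s.
With the tool pointing down it reaches from about 0.375 to 0.9 m from the base axis. Payload 3.1 kg.
Tool frame: the origin (TCP) lies on the centre line of the jaws, within the pads' length; the fingertips stand 25 mm ahead of it and the grasp point (between the pads) lies 6 mm ahead of it; y points along the fingers, x is the direction in which the jaws open and shut, and the axes are right-handed (so a half turn about y gives the same grasp; the last joint's range is limited). The gripper opens to 87 mm and grips with 3 to 60 N. Pads are 19 mm wide; open, the fingers measure 117 mm over their backs; the gripper's body (75 mm by 190 mm) begins 51 mm behind the grasp point.
Start: joints at [65.976, 30.224, 82.088, -0, 67.689, -10.227], TCP at [0.149, 0.607, 0.248] pointing down, gripper open.
Joint ranges: [-176.69, 176.69], [-43.24, 126.21], [12.49, 139.97], [-82, 262], [0, 151.66], [-163.58, 163.58]. Speed limits (degrees/s): [159.86, 159.86, 180, 180, 180, 180].

### API

Orientations are given as a 3x3 rotation matrix whose columns are the frame's x, y, z axes.
In Python, from rig import * gives the robot as it stands.
- The arm moves only by the tool play_rows, never from a script. Its argument "commands" is a list of rows, each a list of 2 entries, a list of its own where there are three numbers: the shift along the world's x, y, z in m, then the turn, a rotation vector about the world's x, y, z in rad. A call has 1 to 10 rows; each row is the pose to reach, as a shift and turn from the pose commanded when the call began; what a row does not reach only later rows make up. A row lasts 1/8 s, in which the tool goes at most 62.5 mm and 10.7 degrees, less where a joint would pass 70% of its speed; a pose out of reach is approached as far as the arm can. A call with a gripper value outside its range is refused whole. "gripper" is the finger opening in m, from 0 to 0.087, set as the call begins (left out, the last holds). The fingers move at their own pace and stop on an object; the grip force is fixed at half the most. Time passes only in rows, so rows that repeat a pose let the fingers close. It gives the time, the measured TCP pose, the force and the opening at its end, in the units of the state.
- read_state(): the state, without advancing time (a new reading comes with each control period).
- capture(name): name is "scene" or "side" or "wrist"; returns a dict with "frame" (384x512x3 uint8, red, green, blue), "depth" (384x512 float32, m along the optical axis (not along the pixel's ray), 0 where there is no reading), "mtx" (3x3 intrinsics, pixels), "cam_to_world" (4x4, takes a point from camera to world coordinates); the wrist camera has in their place "hand_eye" (4x4, takes a point from camera to tool coordinates, whose origin is the TCP and whose axes are the tool frame's). Camera axes: x right, y down, z forward; pixel columns grow to the right and rows downward; lengths in m; the calibration is good to about 2 mm. A picture is of the moment at which its call begins: read the wrist's pose just before it.
- hand_in(): hands the job in, once; it reports no verdict.
The state is a dict: "time_s": time; "joint_positions": joint angles; "qvel": joint speeds; "tau": joint torques, N m; "position": TCP position; "tcp_rot": TCP orientation; "force": force on the tool from outside, world axes, zero at the start; "moment": the same for the moment, N m; "opening": opening from 0.0 (shut) to 1.0 (fully open).
Only numpy, scipy, OpenCV 4.12 (cv2) and the standard library are available. Lean on these libraries where they do the work, as an engineer would, in place of code of your own. Each camera call takes 0.05 s, during which the arm holds its last target. There are 200 camera calls.

### The job

Take the yellow star spindle out of its rack, lower it gently down the deep hole in the top of the green wooden tree that leans on the sloping stand, feel for the start of the thread at the bottom, and screw it clockwise until its wooden collar sits down on the treetop; then let go. Do not force it, and leave the finished tree, the paint jar and the glue bottle where they are.

Things in the scene. Friction and masses are not known exactly. Their poses are not given: they have to be found in the camera images.
- star (a point): Centre of the yellow star at the head of the loose spindle (0.13 to 0.21 kg). Star: two flat faces to grip, 24 mm apart along y; 40 mm square core, 56 mm over its 8 points. x lies in the plane of the star, z points up the spindle, away from its foot. Half a turn about z looks and works the same. At the start the spindle stands upright in the middle hole of the rack.
- spindle: The same spindle, origin at its foot, axes as star, which is 131 mm up z. Steel cross pin 7 mm thick, 30 mm long, through the foot along x, its underside at z = 0; steel neck 16 mm thick up to z = 22 mm; wooden shaft 28 mm thick up to 99 mm; wooden collar 50 mm wide from 99 to 105 mm; star above, 103 to 159 mm.
- rack: Fixed wooden block 90 x 190 x 60 mm high, origin at the centre of its underside. Three holes 36 mm wide, 52 mm deep in a row along y; the spindle's foot stands on the floor of the middle one, 8 mm above the table, so it must rise over 52 mm to come free.
- tree: Green wooden tree, 105 mm high, on a 116 mm log slice, fixed on a sloping stand. Origin at the middle of its underside, 52 mm above the table. z runs up its axis, which leans 0.5 rad (29 degrees) from vertical, roughly towards the robot; x is square to z in the upright plane of the lean, y is level. Two white marks on the rim of the treetop lie along x.
- well_mouth (a point): Middle of the treetop's flat rim (52 mm across), 105 mm up the tree's z; axes as tree. A round well goes down the axis from here: a funnel 44 mm wide that narrows within 15 mm to a 34 mm bore. The thread's ledge lies 82.5 mm down. When home, the spindle's collar rests on this rim.
- thread_start (a point): On the tree's axis, at the thread's ledge, 22.5 mm up the tree's z; axes as tree. The spindle's foot rests here until its pin lines up (0.15 to 0.2 rad to spare) with two opposite gaps; it then drops 11.5 mm. The gaps lie along x, but turned by up to 0.2 rad either way, unseen: feel for them by turning to and fro with light pressure (3 to 8 N).
- home (a point): Where the spindle's foot is when home, on the axis, 6 mm up the tree's z; axes as tree. From the gap, a clockwise turn (looking down on the star; right-hand thread) of 1.1 to 1.3 rad lets the foot sink the last 5 mm to here; a stop ends the turn at about 1.75 rad. Anticlockwise from the gap a stop is met within 0.4 rad. Friction keeps the gaps where they are.
- sample_tree: Finished small green tree on a log slice, 90 mm wide, 104 mm high, standing loose; leave it alone. Origin at the centre of its underside.
- paint_jar: Paint jar, 66 mm wide, 85 mm high; leave it alone. Origin at the centre of its underside.
- glue: White glue bottle with orange cap, 52 mm wide, 130 mm high; leave it alone. Origin at the centre of its underside.

How it is judged:
By the outcome, as a careful person would: the job done as asked, in the order asked, and still so for the second after the job is handed in, with the robot touching nothing.
It also fails if it takes over 58 s, if anything falls off the work surface, if the arm or the gripper's body presses on something with over 40 N, if the wrist force passes 120 N, or if a joint passes its speed limit or range.

## Working session

There is one attempt and no reset: what is moved stays moved. The work goes in short steps, Python scripts to look and compute and a tool call to move; the robot and the scene stay as the last step left them, time stands still between calls to the robot, and variables do not carry over. Pictures are saved under pics/ and viewed, about 8 in all and at most 12, crops included, and the job is handed in when it is done.

Besides the shell and the picture viewer there is one more tool, called after "Call:" as a command line: name --argument value ..., lists and objects as JSON in quotes. play_rows: Moves the arm, as the interface text tells. Its arguments: {"type":"object","properties":{"commands":{"type":"array"},"gripper":{"type":"number"}},"required":["commands"]}

```bash
mkdir -p pics; ls; cat > h.py <<'E'
from rig import *
import numpy as np, cv2
def save(n,f,fn=None):
    cv2.imwrite('pics/'+f+'.png',cv2.cvtColor(n['frame'],cv2.COLOR_RGB2BGR))
def cloud(c,T=None):
    T=c['cam_to_world'] if T is None else T
    d=c['depth'];v,u=np.mgrid[:384,:512];K=c['mtx']
    P=np.stack([(u-K[0,2])/K[0,0]*d,(v-K[1,2])/K[1,1]*d,d],-1)
    return P@T[:3,:3].T+T[:3,3]
E
python3 - <<'E'
from h import *
s=read_state();print({k:np.round(v,3).tolist() for k,v in s.items()})
a=capture('scene');b=capture('side')
np.savez('a.npz',**a);np.savez('b.npz',**b)
cv2.imwrite('pics/1.png',cv2.cvtColor(a['frame'],4));cv2.imwrite('pics/2.png',cv2.cvtColor(b['frame'],4))
for c in(a,b):print(c['mtx'],c['cam_to_world'].round(3))
E
```

```text
pics
{'time_s': 0.0, 'joint_positions': [65.976, 30.28, 82.157, -0.001, 67.688, -10.227], 'qvel': [-0.042, 0.008, 0.042, 0.047, -0.066, -0.003], 'tau': [-0.0, -44.005, -17.659, 0.063, 0.058, -0.0], 'position': [0.149, 0.606, 0.247], 'tcp_rot': [[0.238, -0.001, -0.971], [0.971, -0.002, 0.238], [-0.002, -1.0, 0.0]], 'force': [-0.137, 0.386, -0.737], 'moment': [-0.003, 0.034, 0.018], 'opening': 1.0}
[[407.20280775   0.         258.18966322]
 [  0.         407.20280775 193.05708336]
 [  0.           0.           1.        ]] [[-0.86   0.388 -0.332  1.027]
 [ 0.511  0.656 -0.556  0.742]
 [ 0.002 -0.647 -0.762  1.117]
 [ 0.     0.     0.     1.   ]]
[[498.28982799   0.         260.75618431]
 [  0.         498.28982799 186.62746476]
 [  0.           0.           1.        ]] [[ 0.983 -0.113  0.147  0.415]
 [-0.185 -0.609  0.771 -1.067]
 [ 0.002 -0.785 -0.62   0.946]
 [ 0.     0.     0.     1.   ]]
```

View pics/1.png

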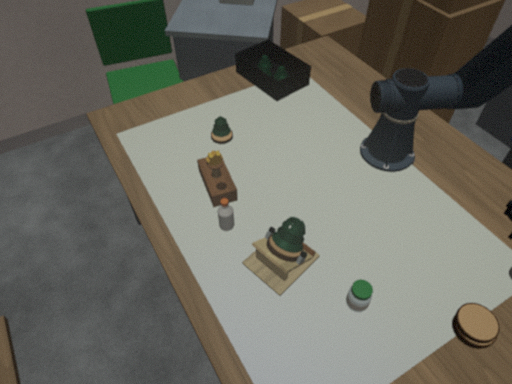

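View pics/2.png

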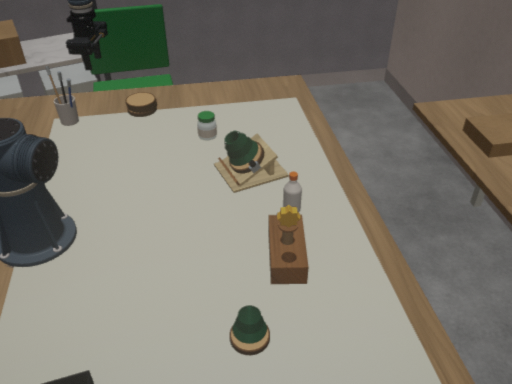

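Scene view: star at (214,158) in the rack (217,180), glue (226,213), tree (288,240), jar (361,292). Side view: star (289,217), rack (288,247), glue (292,192), tree (243,152).

```bash
cat > m.py <<'E'
from h import *
for n in 'ab':
    c=dict(np.load(n+'.npz'));P=cloud(c);hsv=cv2.cvtColor(c['frame'],cv2.COLOR_RGB2HSV)
    print(n,c['depth'].min())
    H,S,V=hsv[...,0].astype(int),hsv[...,1],hsv[...,2]
    ok=(P[...,0]>.2)&(P[...,0]<1.1)&(abs(P[...,1])<.6)&(c['depth']>0)
    for nm,m in dict(yellow=(H>18)&(H<32)&(S>150)&(V>90)&(P[...,2]>.1),green=(H>45)&(H<95)&(S>60)&(P[...,2]>.03),wood=(H<16)&(S>110)&(P[...,2]>.045)&(P[...,2]<.075),anyhigh=P[...,2]>.02).items():
        k,L,st,ce=cv2.connectedComponentsWithStats((m&ok).astype(np.uint8))
        for i in range(1,k):
            if st[i,4]<12: continue
            q=P[L==i]
            top=q[q[:,2]>np.percentile(q[:,2],90)]
            print(nm,ce[i].round(),st[i,4],'med',np.median(q,0).round(3),'lo',np.percentile(q,2,axis=0).round(3),'hi',np.percentile(q,98,axis=0).round(3),'top',top.mean(0).round(3))
a=dict(np.load('a.npz'));b=dict(np.load('b.npz'))
f=lambda c,x,y,w,h:cv2.resize(cv2.cvtColor(c['frame'],4)[y:y+h,x:x+w],(400,300),interpolation=cv2.INTER_CUBIC)
cv2.imwrite('pics/3.png',np.vstack([np.hstack([f(a,190,140,80,60),f(a,240,205,80,60)]),np.hstack([f(b,250,200,80,60),f(b,205,120,80,60)])]))
E
python3 m.py
```

```text
a 0.0
green [219. 121.] 20 med [ 0.526 -0.401  0.091] lo [ 0.51  -0.412  0.081] hi [ 0.536 -0.395  0.102] top [ 0.519 -0.403  0.102]
green [221. 133.] 20 med [ 0.528 -0.385  0.042] lo [ 0.513 -0.395  0.033] hi [ 0.538 -0.378  0.053] top [ 0.528 -0.384  0.052]
green [291. 230.] 145 med [0.591 0.204 0.142] lo [0.557 0.172 0.12 ] hi [0.612 0.221 0.155] top [0.583 0.198 0.154]
green [286. 244.] 200 med [0.619 0.217 0.104] lo [0.585 0.165 0.088] hi [0.637 0.239 0.124] top [0.608 0.213 0.118]
green [362. 289.] 315 med [0.51  0.436 0.084] lo [0.483 0.41  0.079] hi [0.534 0.461 0.088] top [0.506 0.436 0.087]
anyhigh [267.  82.] 180 med [ 0.206 -0.561  0.062] lo [ 0.2   -0.598  0.022] hi [ 0.215 -0.517  0.1  ] top [ 0.207 -0.561  0.098]
anyhigh [221. 127.] 277 med [ 0.521 -0.392  0.06 ] lo [ 0.486 -0.423  0.031] hi [ 0.547 -0.374  0.1  ] top [ 0.515 -0.403  0.096]
anyhigh [219. 186.] 1655 med [ 0.669 -0.14   0.059] lo [ 0.61  -0.265  0.024] hi [0.728 0.02  0.159] top [ 0.655 -0.166  0.148]
anyhigh [284. 247.] 2190 med [0.622 0.216 0.084] lo [0.537 0.14  0.024] hi [0.686 0.274 0.15 ] top [0.58
[... 784 characters left out ...]
0.483 -0.449  0.034] hi [ 0.546 -0.413  0.103] top [ 0.513 -0.419  0.1  ]
wood [287. 249.] 1389 med [ 0.637 -0.225  0.06 ] lo [ 0.598 -0.286  0.047] hi [ 0.695 -0.11   0.064] top [ 0.644 -0.211  0.063]
anyhigh [206. 123.] 426 med [0.505 0.408 0.061] lo [0.475 0.393 0.021] hi [0.536 0.451 0.087] top [0.505 0.423 0.087]
anyhigh [246. 156.] 1975 med [0.598 0.157 0.081] lo [0.54  0.117 0.022] hi [0.683 0.252 0.148] top [0.577 0.177 0.143]
anyhigh [288. 235.] 3013 med [ 0.649 -0.2    0.06 ] lo [ 0.596 -0.287  0.024] hi [ 0.719 -0.013  0.16 ] top [ 0.648 -0.192  0.151]
anyhigh [249. 325.] 1002 med [ 0.511 -0.431  0.063] lo [ 0.48  -0.449  0.033] hi [ 0.546 -0.401  0.103] top [ 0.513 -0.419  0.099]
```

View pics/3.png

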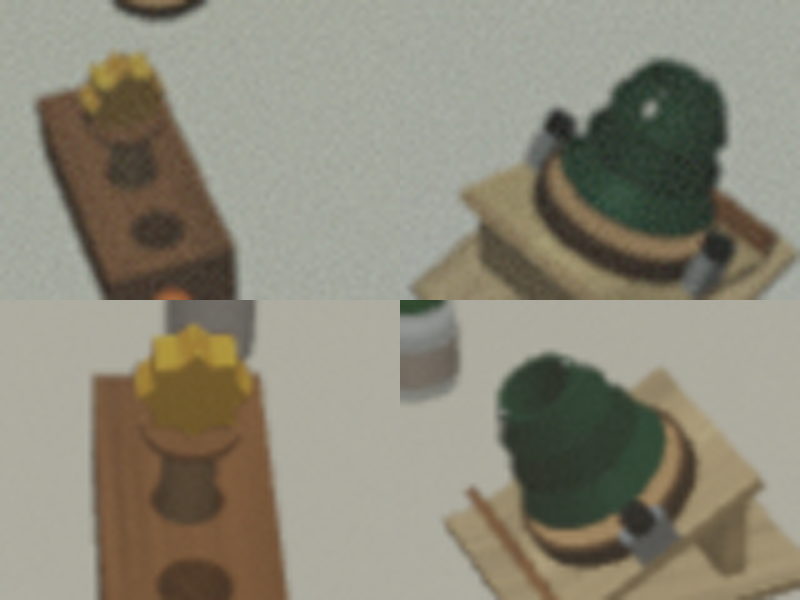

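Crops: the star's flat faces point about along world ±y; tree mouth is near (0.56,0.17,0.144), with the axis leaning toward −x. Next a close wrist look along the tree axis.

```bash
cat >> h.py <<'E'
from scipy.spatial.transform import Rotation as Ro
def frame(ax,xd):
    y=-np.array(ax,float);y/=np.linalg.norm(y);x=np.array(xd,float);x-=x@y*y;x/=np.linalg.norm(x)
    return np.c_[x,y,np.cross(x,y)]
def turn(R0,R1): return Ro.from_matrix(R1@R0.T).as_rotvec()
E
python3 - <<'E'
from h import *
s=read_state();R1=frame([-.456,-.144,.878],[-.3,.954,0])
print(turn(s['tcp_rot'],R1),capture('wrist')['hand_eye'].round(3),capture('wrist')['mtx'])
E
```

```text
[ 0.01860585 -0.50487332  0.53464161] [[ 1.     0.    -0.001 -0.001]
 [ 0.002 -0.24   0.971 -0.136]
 [ 0.    -0.971 -0.24   0.066]
 [ 0.     0.     0.     1.   ]] [[297.84933906   0.         254.86346075]
 [  0.         297.84933906 190.55704081]
 [  0.           0.           1.        ]]
```

Call:
play_rows --commands '[[[0.031,-0.047,0.01],[0.002,-0.05,0.053]],[[0.062,-0.093,0.02],[0.004,-0.1,0.107]],[[0.093,-0.14,0.03],[0.006,-0.15,0.16]],[[0.124,-0.187,0.04],[0.008,-0.2,0.214]],[[0.155,-0.233,0.05],[0.009,-0.25,0.267]],[[0.187,-0.28,0.06],[0.011,-0.3,0.32]],[[0.218,-0.327,0.065],[0.013,-0.35,0.374]],[[0.249,-0.373,0.075],[0.015,-0.4,0.428]],[[0.28,-0.42,0.08],[0.017,-0.45,0.481]],[[0.311,-0.467,0.09],[0.019,-0.505,0.535]]]'

```text
time_s: 1.45
position: [0.4515, 0.1532, 0.3345]
tcp_rot: [[-0.289, 0.442, -0.849], [0.957, 0.142, -0.252], [0.009, -0.886, -0.464]]
force: [1.0, -0.4, 0.7]
opening: 1.002
```

Call:
play_rows --commands '[[[0,0,0],[0,0,0]],[[0,0,0],[0,0,0]]]'

```text
time_s: 1.7
position: [0.4504, 0.1548, 0.3338]
tcp_rot: [[-0.287, 0.44, -0.851], [0.958, 0.141, -0.25], [0.01, -0.887, -0.462]]
force: [-0.1, -0.0, -0.8]
opening: 1.004
```

```bash
python3 - <<'E'
from h import *
s=read_state();print(s['position'],s['joint_positions'])
c=capture('wrist');T=np.eye(4);T[:3,:3]=s['tcp_rot'];T[:3,3]=s['position']
np.savez('c.npz',T=T@c['hand_eye'],**c);save(c,'4')
E
```

```text
[0.45037069 0.15476528 0.33384415] [   0.72465289    2.98802516  113.87287944   12.9103352    37.39686664
 -114.31322786]
```

View pics/4.png

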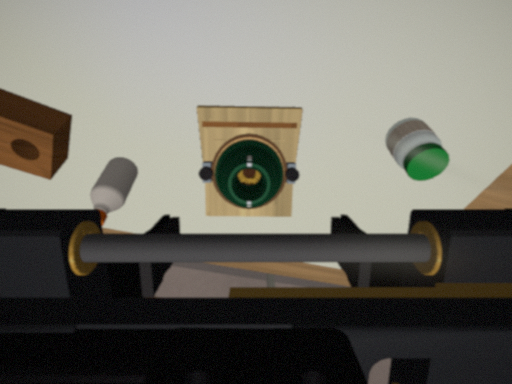

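Wrist view: treetop mouth centred about (249,183), white marks at (249,158) and (249,204), clamps left/right; glue at (115,185), jar (420,150).

```bash
python3 - <<'E'
from h import *
c=dict(np.load('c.npz'));T=c['T'];P=cloud(c,T);f=c['frame'][130:225,190:310]
hsv=cv2.cvtColor(f,cv2.COLOR_RGB2HSV)
def dist_to_uv(p):
    q=np.linalg.inv(T)@np.r_[p,1];k=c['mtx']@q[:3];return k[:2]/k[2]
m=((hsv[...,1]<70)&(hsv[...,2]>110)).astype(np.uint8)
k,L,st,ce=cv2.connectedComponentsWithStats(m)
for i in range(1,k):
    if st[i,4]<60:
        u,v=ce[i]+[190,130]; print('mark',u.round(1),v.round(1),st[i,4],np.median(P[130:225,190:310][L==i],0).round(4))
# green points at the rim: the highest along estimated axis
ax=np.array([-.456,-.144,.878]);q=P[130:225,190:310]
H=hsv[...,0];g=(H>45)&(H<95)&(hsv[...,1]>60)
d=q@ax;t=np.percentile(d[g],99);rim=g&(d>t-.004)&(d<t+.003)
pr=q[rim];print(len(pr),pr.mean(0).round(4),pr.min(0).round(3),pr.max(0).round(3))
U,S,V=np.linalg.svd(pr-pr.mean(0),full_matrices=False);print('normal',V[2]*np.sign(V[2,2]),S)
E
```

```text
mark 249.0 164.5 20 [0.5408 0.1759 0.1313]
mark 248.5 203.4 28 [0.5825 0.1878 0.1535]
523 [0.5613 0.1799 0.1416] [0.537 0.154 0.127] [0.586 0.208 0.154]
normal [-0.46365049 -0.13151052  0.87620386] [0.41339738 0.37175584 0.0233595 ]
```

```bash
python3 - <<'E'
from h import *
s=read_state();print(turn(s['tcp_rot'],frame([0,0,1],[0,1,0])))
E
```

```text
[-0.08012473  0.47481116 -0.28508143]
```

Call:
play_rows --commands '[[[0.025,-0.034,0],[-0.008,0.047,-0.029]],[[0.05,-0.068,0],[-0.016,0.095,-0.057]],[[0.075,-0.102,-0.005],[-0.024,0.142,-0.086]],[[0.1,-0.136,-0.01],[-0.032,0.19,-0.114]],[[0.125,-0.17,-0.015],[-0.04,0.237,-0.143]],[[0.15,-0.204,-0.02],[-0.048,0.285,-0.171]],[[0.175,-0.238,-0.025],[-0.056,0.332,-0.2]],[[0.2,-0.272,-0.03],[-0.064,0.38,-0.228]],[[0.225,-0.306,-0.034],[-0.072,0.427,-0.257]],[[0.25,-0.34,-0.034],[-0.08,0.475,-0.285]]]'

```text
time_s: 3.0
position: [0.702, -0.183, 0.2991]
tcp_rot: [[-0.002, -0.002, -1.0], [1.0, -0.0, -0.002], [-0.0, -1.0, 0.002]]
force: [0.3, 0.6, 0.8]
opening: 1.008
```

Call:
play_rows --commands '[[[0,0,0],[0,0,0]],[[0,0,0],[0,0,0]]]'

```text
time_s: 3.25
position: [0.7008, -0.1826, 0.2992]
tcp_rot: [[-0.002, -0.001, -1.0], [1.0, 0.001, -0.002], [0.001, -1.0, 0.001]]
force: [-0.7, 0.1, 0.4]
opening: 0.999
```

```bash
python3 - <<'E'
from h import *
s=read_state();print(s['position'],s['joint_positions'])
c=capture('wrist');T=np.eye(4);T[:3,:3]=s['tcp_rot'];T[:3,3]=s['position'];T=T@c['hand_eye']
np.savez('d.npz',T=T,**c);save(c,'5')
P=cloud(c,T);hsv=cv2.cvtColor(c['frame'],cv2.COLOR_RGB2HSV);H,S,V=[hsv[...,i] for i in range(3)]
m=(H>18)&(H<34)&(S>120)&(V>60)&(P[...,2]>.11)&(P[...,2]<.18);m[215:]=0
q=P[m];print(len(q),q.min(0),q.max(0))
t=q[q[:,2]>.125];r=cv2.minAreaRect((t[:,:2]*1000).astype(np.float32));print(r,t.mean(0))
t=q[q[:,2]>.162];print('top',len(t),cv2.minAreaRect((t[:,:2]*1000).astype(np.float32)))
E
```

```text
[ 0.70075099 -0.18256273  0.29924731] [-2.34252705e+01  3.59481706e+01  6.25149704e+01  1.43738645e-02
  8.15892693e+01 -1.13555899e+02]
1504 [ 0.61981672 -0.20399229  0.11025767] [ 0.67667899 -0.17092423  0.16649822]
((648.5185546875, -187.67433166503906), (23.94110870361328, 55.510318756103516), 81.80120086669922) [ 0.64709391 -0.18741166  0.1553226 ]
top 224 ((648.03515625, -187.61402893066406), (23.1138858795166, 10.06893253326416), 82.5522689819336)
```

View pics/5.png

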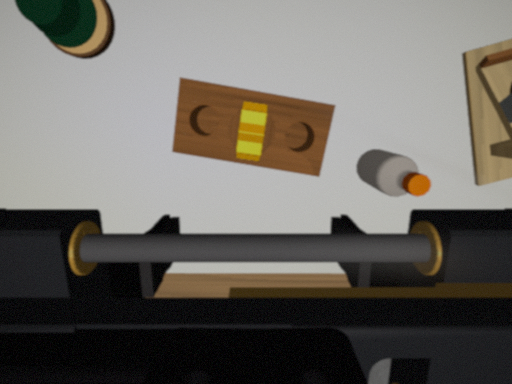

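Star seen at (252,131) with faces 24 mm apart, heading 82°; centre (0.648,−0.188). Glue clear of it at (400,178).

Call:
play_rows --commands '[[[-0.026,-0.003,0],[0,0,-0.07]],[[-0.0524,-0.005,-0.01],[0,0,-0.142]],[[-0.0524,-0.005,-0.05],[0,0,-0.142]],[[-0.0524,-0.005,-0.09],[0,0,-0.142]],[[-0.0524,-0.005,-0.125],[0,0,-0.142]],[[-0.0524,-0.005,-0.145],[0,0,-0.142]],[[-0.0524,-0.005,-0.153],[0,0,-0.142]],[[-0.0524,-0.005,-0.153],[0,0,-0.142]]]'

```text
time_s: 4.3
position: [0.6485, -0.1892, 0.1478]
tcp_rot: [[0.141, 0.001, -0.99], [0.99, -0.001, 0.141], [-0.001, -1.0, -0.001]]
force: [-0.3, -0.1, -0.5]
opening: 1.001
```

Call:
play_rows --commands '[[[0,0,0],[0,0,0]],[[0,0,0],[0,0,0]],[[0,0,0],[0,0,0]],[[0,0,0],[0,0,0]],[[0,0,0],[0,0,0]],[[0,0,0],[0,0,0]],[[0,0,0],[0,0,0]],[[0,0,0],[0,0,0]]]' --gripper 0.0

```text
time_s: 5.3
position: [0.6486, -0.1903, 0.1472]
tcp_rot: [[0.142, 0.001, -0.99], [0.99, -0.001, 0.142], [-0.001, -1.0, -0.001]]
force: [0.3, 0.2, -0.6]
opening: 0.276
```

Call:
play_rows --commands '[[[0,0,0.01],[0,0,0]],[[0,0,0.03],[0,0,0]],[[0,0,0.05],[0,0,0]],[[0,0,0.08],[0,0,0]],[[0,0,0.12],[0,0,0]],[[0,0,0.16],[0,0,0]],[[0,0,0.175],[0,0,0]],[[0,0,0.175],[0,0,0]]]'

```text
time_s: 6.3
position: [0.6488, -0.1902, 0.323]
tcp_rot: [[0.142, 0.003, -0.99], [0.99, -0.002, 0.142], [-0.001, -1.0, -0.003]]
force: [-0.2, -0.2, -2.6]
opening: 0.273
```

```bash
cat >> h.py <<'E'
A=np.array([-.4611,-.1313,.8776]);A/=np.linalg.norm(A);M=np.array([.5615,.181,.1435]);TX=np.array([-.274,.962,0])
def rep():
    s=read_state();R=s['tcp_rot'];p=s['position']+0;q=p-M;h=q@A
    x=np.array([.9617*.8776,.274*.8776,.4794]);y=TX
    yaw=np.degrees(np.arctan2(R[:,0]@-x,R[:,0]@y)); F=s['force']
    print('t',s['time_s'],'open',round(s['opening']*87,1),'foot above mouth mm',round((h-.139)*1e3,1),'lat x,y',(q@x*1e3).round(1),(q@y*1e3).round(1),'yaw',yaw.round(1),'tilt',(np.degrees(np.arccos(np.clip(-R[:,1]@A,-1,1)))).round(1),'F ax,x,y',[round(float(F@k),1) for k in(A,x,y)],'Mz',(s['moment']@A).round(2),'j',np.round(s['joint_positions'],0))
    return s
E
python3 - <<'E'
from h import *
s=rep();print(turn(s['tcp_rot'],frame(A,TX)),M+A*.19-s['position'],s['position'],s['force'])
c=capture('side');save(c,'6')
E
```

```text
t 6.3 open 23.8 foot above mouth mm 27.0 lat x,y 70.5 -381.0 yaw -21.4 tilt 28.5 F ax,x,y [-2.2, -1.5, -0.1] Mz 0.07 j [ -26.   31.   69.   -0.   80. -108.]
[ 0.03500524 -0.49928632  0.41127764] [-0.17488161  0.34624952 -0.01277933] [ 0.64877413 -0.19019609  0.32302044] [-0.24064011 -0.21784876 -2.62147286]
```

Call:
play_rows --commands '[[[-0.0175,0.0346,0],[0.0035,-0.05,0.041]],[[-0.035,0.069,0],[0.007,-0.1,0.082]],[[-0.0525,0.104,0],[0.0105,-0.15,0.123]],[[-0.07,0.1385,0],[0.014,-0.2,0.164]],[[-0.0875,0.173,0],[0.0175,-0.25,0.206]],[[-0.105,0.208,0],[0.021,-0.3,0.247]],[[-0.1224,0.242,0],[0.0245,-0.35,0.288]],[[-0.14,0.277,-0.004],[0.028,-0.4,0.329]],[[-0.1574,0.3116,-0.008],[0.0315,-0.45,0.37]],[[-0.175,0.346,-0.013],[0.035,-0.499,0.411]]]'

```text
time_s: 7.6
position: [0.4712, 0.1567, 0.3069]
tcp_rot: [[-0.275, 0.456, -0.847], [0.961, 0.132, -0.241], [0.002, -0.88, -0.475]]
force: [0.4, 0.4, -3.2]
opening: 0.274
```

Call:
play_rows --commands '[[[0,0,0],[0,0,0]],[[0,0,0],[0,0,0]],[[0,0,0],[0,0,0]]]'

```text
time_s: 7.98
position: [0.4746, 0.1551, 0.3091]
tcp_rot: [[-0.273, 0.459, -0.845], [0.962, 0.13, -0.239], [0.0, -0.879, -0.478]]
force: [0.2, -0.2, -2.0]
opening: 0.274
```

```bash
python3 - <<'E'
from h import *
s=rep();print(turn(s['tcp_rot'],frame(A,TX)),M+A*.19-s['position'],s['position'],s['force'])
a=capture('scene');b=capture('side');np.savez('e.npz',**a);np.savez('f.npz',**b)
f=lambda c,x,y,w,h:cv2.resize(cv2.cvtColor(c['frame'],4)[y:y+h,x:x+w],(400,500),interpolation=cv2.INTER_CUBIC)
cv2.imwrite('pics/6.png',np.hstack([f(a,240,160,96,120),f(b,185,70,96,120)]))
E
```

```text
t 7.975 open 23.9 foot above mouth mm 49.8 lat x,y -0.2 -1.1 yaw -0.1 tilt 0.1 F ax,x,y [-1.8, -0.8, -0.2] Mz -0.02 j [   1.    7.  114.   13.   31. -114.]
[ 0.00020174 -0.00206219  0.0013772 ] [-0.00065827  0.00093529  0.00110953] [0.47455079 0.15511814 0.30913158] [ 0.21643341 -0.17533192 -1.97710604]
```

View pics/6.png

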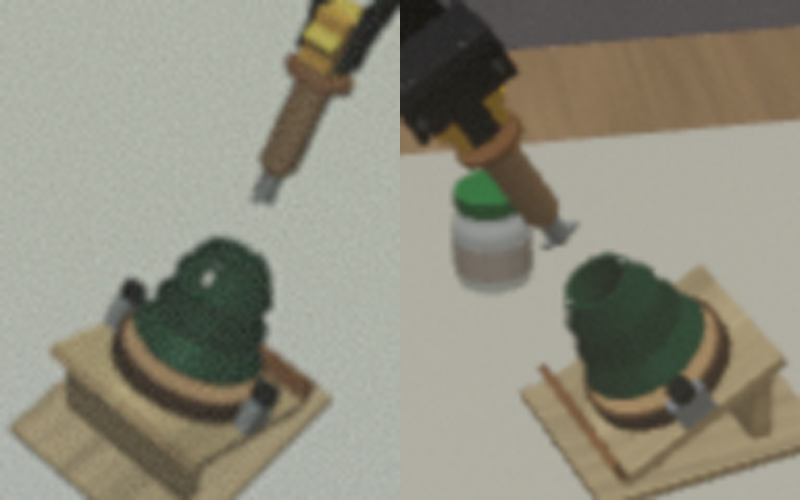

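Spindle hangs straight on the tree axis above the mouth (side crop: pin at (560,235), mouth (595,285)). Lowering gently.

Call:
play_rows --commands '[[[0.0032,0.0024,-0.0061],[0,0,0]],[[0.0071,0.0034,-0.0132],[0,0,0]],[[0.0109,0.0045,-0.0206],[0,0,0]],[[0.0147,0.0055,-0.0276],[0,0,0]],[[0.0181,0.0064,-0.0342],[0,0,0]],[[0.0218,0.0073,-0.0412],[0,0,0]],[[0.0245,0.0082,-0.0465],[0,0,0]],[[0.0273,0.009,-0.052],[0,0,0]],[[0.0297,0.0096,-0.057],[0,0,0]],[[0.0297,0.0096,-0.057],[0,0,0]]]'

```text
time_s: 9.32
position: [0.5033, 0.1654, 0.2518]
tcp_rot: [[-0.274, 0.459, -0.845], [0.962, 0.131, -0.24], [0.001, -0.879, -0.477]]
force: [0.6, 0.7, -2.0]
opening: 0.271
```

```bash
python3 -c "
from h import *
rep()"
```

```text
t 9.325 open 23.6 foot above mouth mm -15.1 lat x,y -0.9 1.0 yaw -0.0 tilt 0.2 F ax,x,y [-2.1, -0.3, 0.5] Mz -0.03 j [   3.   16.  115.   17.   22. -117.]
```

Call:
play_rows --commands '[[[0.0028,0,-0.0042],[0,0,0]],[[0.0052,0.0004,-0.0086],[0,0,0]],[[0.0078,0.0012,-0.0132],[0,0,0]],[[0.0104,0.002,-0.0176],[0,0,0]],[[0.013,0.0027,-0.022],[0,0,0]],[[0.0155,0.0035,-0.0264],[0,0,0]],[[0.0181,0.0042,-0.031],[0,0,0]],[[0.0207,0.005,-0.0352],[0,0,0]],[[0.0236,0.0057,-0.0437],[0,0,0]],[[0.0236,0.0057,-0.0437],[0,0,0]]]'

```text
time_s: 10.58
position: [0.5273, 0.1711, 0.2079]
tcp_rot: [[-0.273, 0.459, -0.845], [0.962, 0.131, -0.24], [0.001, -0.879, -0.477]]
force: [-0.4, 0.1, -1.5]
opening: 0.272
```

```bash
python3 -c "
from h import *
rep()"
```

```text
t 10.575 open 23.7 foot above mouth mm -65.4 lat x,y -0.4 -0.2 yaw -0.0 tilt 0.1 F ax,x,y [-1.2, -1.0, 0.2] Mz -0.03 j [   3.   22.  115.   22.   16. -122.]
```

Call:
play_rows --commands '[[[0.0014,0.0004,-0.0026],[0,0,0]],[[0.0028,0.0008,-0.0053],[0,0,0]],[[0.0042,0.0012,-0.0079],[0,0,0]],[[0.0055,0.0016,-0.0105],[0,0,0]],[[0.0064,0.0018,-0.0123],[0,0,0]],[[0.0064,0.0018,-0.0123],[0,0,0]]]'

```text
time_s: 11.32
position: [0.5335, 0.1729, 0.1961]
tcp_rot: [[-0.274, 0.459, -0.845], [0.962, 0.131, -0.24], [0.0, -0.879, -0.478]]
force: [0.4, -0.3, -1.8]
opening: 0.274
```

```bash
python3 -c "
from h import *
rep()"
```

```text
t 11.325 open 23.8 foot above mouth mm -78.8 lat x,y -0.4 -0.1 yaw -0.0 tilt 0.1 F ax,x,y [-1.7, -0.6, -0.4] Mz -0.06 j [   4.   24.  115.   24.   15. -124.]
```

Call:
play_rows --commands '[[[0.0005,0.0001,-0.0009],[0,0,0]],[[0.0009,0.0003,-0.0018],[0,0,0]],[[0.0014,0.0004,-0.0026],[0,0,0]],[[0.0014,0.0004,-0.0026],[0,0,0]]]'

```text
time_s: 11.82
position: [0.5348, 0.1733, 0.1936]
tcp_rot: [[-0.274, 0.459, -0.845], [0.962, 0.131, -0.24], [0.0, -0.878, -0.478]]
force: [0.7, 0.4, -2.3]
opening: 0.272
```

Call:
play_rows --commands '[[[0.0003,0.0001,-0.0005],[0,0,0]],[[0.0005,0.0001,-0.0009],[0,0,0]],[[0.0005,0.0001,-0.0009],[0,0,0]]]'

```text
time_s: 12.2
position: [0.5353, 0.1734, 0.1927]
tcp_rot: [[-0.274, 0.459, -0.845], [0.962, 0.131, -0.24], [0.001, -0.878, -0.478]]
force: [0.4, 0.1, -2.6]
opening: 0.271
```

```bash
python3 -c "
from h import *
rep()"
```

```text
t 12.2 open 23.6 foot above mouth mm -82.7 lat x,y -0.4 -0.1 yaw -0.0 tilt 0.1 F ax,x,y [-2.4, -0.9, 0.0] Mz 0.01 j [   4.   24.  115.   25.   14. -125.]
```

Call:
play_rows --commands '[[[0.0003,0.0001,-0.0005],[0,0,0]],[[0.0005,0.0001,-0.0009],[0,0,0]],[[0.0005,0.0001,-0.0009],[0,0,0]]]'

```text
time_s: 12.58
position: [0.5357, 0.1735, 0.1918]
tcp_rot: [[-0.274, 0.459, -0.845], [0.962, 0.131, -0.24], [0.001, -0.879, -0.478]]
force: [-0.1, 0.3, -2.3]
opening: 0.275
```

Call:
play_rows --commands '[[[0.0003,0.0001,-0.0005],[0,0,0]],[[0.0005,0.0001,-0.0009],[0,0,0]],[[0.0005,0.0001,-0.0009],[0,0,0]]]'

```text
time_s: 12.95
position: [0.5362, 0.1736, 0.1909]
tcp_rot: [[-0.274, 0.459, -0.845], [0.962, 0.131, -0.24], [0.0, -0.879, -0.478]]
force: [0.5, -0.0, -1.9]
opening: 0.275
```

```bash
python3 -c "
from h import *
rep()"
```

```text
t 12.95 open 23.9 foot above mouth mm -84.8 lat x,y -0.4 -0.2 yaw -0.0 tilt 0.1 F ax,x,y [-1.9, -0.5, -0.1] Mz -0.0 j [   4.   25.  115.   25.   14. -125.]
```

Call:
play_rows --commands '[[[0.0003,0.0001,-0.0005],[0,0,0]],[[0.0006,0.0002,-0.0011],[0,0,0]],[[0.0006,0.0002,-0.0011],[0,0,0]]]'

```text
time_s: 13.32
position: [0.5368, 0.1739, 0.1898]
tcp_rot: [[-0.274, 0.459, -0.845], [0.962, 0.131, -0.24], [0.001, -0.879, -0.478]]
force: [-0.2, -0.8, -1.8]
opening: 0.272
```

Call:
play_rows --commands '[[[0.0003,0.0001,-0.0005],[0,0,0]],[[0.0006,0.0002,-0.0011],[0,0,0]],[[0.0006,0.0002,-0.0011],[0,0,0]]]'

```text
time_s: 13.7
position: [0.5373, 0.174, 0.1886]
tcp_rot: [[-0.274, 0.459, -0.845], [0.962, 0.131, -0.24], [0.001, -0.879, -0.477]]
force: [0.9, 0.8, -1.7]
opening: 0.274
```

```bash
python3 -c "
from h import *
rep()"
```

```text
t 13.7 open 23.8 foot above mouth mm -87.3 lat x,y -0.5 -0.1 yaw -0.0 tilt 0.1 F ax,x,y [-2.0, 0.2, 0.6] Mz -0.04 j [   4.   25.  114.   25.   14. -125.]
```

No ledge contact at 5 mm past it: the pin has likely entered the gap directly. Continuing gently to the gap floor (−94).

Call:
play_rows --commands '[[[0.0005,0.0001,-0.0009],[0,0,0]],[[0.0009,0.0003,-0.0018],[0,0,0]],[[0.0014,0.0004,-0.0026],[0,0,0]],[[0.0018,0.0005,-0.0035],[0,0,0]],[[0.0018,0.0005,-0.0035],[0,0,0]]]'

```text
time_s: 14.32
position: [0.5393, 0.1745, 0.1851]
tcp_rot: [[-0.274, 0.459, -0.845], [0.962, 0.131, -0.24], [0.001, -0.879, -0.478]]
force: [-0.7, 0.6, -3.1]
opening: 0.276
```

Call:
play_rows --commands '[[[0.0003,0.0001,-0.0005],[0,0,0]],[[0.0007,0.0002,-0.0013],[0,0,0]],[[0.0007,0.0002,-0.0013],[0,0,0]]]'

```text
time_s: 14.7
position: [0.5399, 0.1747, 0.1839]
tcp_rot: [[-0.274, 0.459, -0.845], [0.962, 0.131, -0.24], [0.001, -0.879, -0.478]]
force: [-0.6, -0.1, -2.2]
opening: 0.273
```

```bash
python3 -c "
from h import *
rep()"
```

```text
t 14.7 open 23.7 foot above mouth mm -92.8 lat x,y -0.3 -0.1 yaw -0.0 tilt 0.1 F ax,x,y [-1.7, -1.6, 0.0] Mz 0.02 j [   4.   26.  114.   26.   13. -126.]
```

Call:
play_rows --commands '[[[0.0002,0.0001,-0.0004],[0,0,0]],[[0.0004,0.0001,-0.0009],[0,0,0]],[[0.0004,0.0001,-0.0009],[0,0,0]]]'

```text
time_s: 15.08
position: [0.5404, 0.1748, 0.183]
tcp_rot: [[-0.274, 0.459, -0.845], [0.962, 0.131, -0.24], [0.001, -0.879, -0.478]]
force: [-0.7, 0.6, -1.3]
opening: 0.275
```

Call:
play_rows --commands '[[[0.0002,0.0001,-0.0004],[0,0,0]],[[0.0004,0.0001,-0.0009],[0,0,0]],[[0.0004,0.0001,-0.0009],[0,0,0]]]'

```text
time_s: 15.45
position: [0.5406, 0.1749, 0.1825]
tcp_rot: [[-0.274, 0.46, -0.845], [0.962, 0.131, -0.24], [0.0, -0.878, -0.478]]
force: [-3.4, 0.7, 3.0]
opening: 0.271
```

```bash
python3 -c "
from h import *
rep()"
```

```text
t 15.45 open 23.6 foot above mouth mm -94.4 lat x,y -0.4 -0.1 yaw -0.0 tilt 0.1 F ax,x,y [4.1, -1.3, 1.6] Mz 0.0 j [   4.   26.  114.   27.   13. -127.]
```

Light contact (≈6 N) at the gap floor (−94.4 mm, 11.5+ below ledge): pin is in the gap. Start screwing clockwise.

Call:
play_rows --commands '[[[0,0,0],[0.023,0.0066,-0.0439]],[[0,0,0],[0.046,0.013,-0.0878]],[[0,0,0],[0.069,0.0197,-0.1316]],[[0,0,0],[0.092,0.0263,-0.1755]],[[0,0,0],[0.092,0.0263,-0.1755]]]'

```text
time_s: 16.08
position: [0.5409, 0.1745, 0.1825]
tcp_rot: [[-0.101, 0.46, -0.882], [0.99, 0.131, -0.045], [0.095, -0.878, -0.469]]
force: [-2.9, -3.1, 4.1]
opening: 0.277
```

```bash
python3 -c "
from h import *
rep()"
```

```text
t 16.075 open 24.1 foot above mouth mm -94.4 lat x,y -0.3 -0.7 yaw -11.4 tilt 0.1 F ax,x,y [5.4, -1.2, -2.2] Mz -0.01 j [   4.   26.  114.   27.   13. -115.]
```

Call:
play_rows --commands '[[[0.0001,0,-0.0001],[0.023,0.0066,-0.0439]],[[0.0001,0,-0.0002],[0.046,0.013,-0.0878]],[[0.0002,0,-0.0004],[0.069,0.0197,-0.1316]],[[0.0003,0.0001,-0.0005],[0.092,0.0263,-0.1755]],[[0.0003,0.0001,-0.0006],[0.115,0.033,-0.219]],[[0.0004,0.0001,-0.0007],[0.138,0.039,-0.263]],[[0.0004,0.0001,-0.0007],[0.138,0.039,-0.263]]]'

```text
time_s: 16.95
position: [0.5413, 0.1743, 0.1822]
tcp_rot: [[0.163, 0.461, -0.872], [0.96, 0.131, 0.249], [0.229, -0.877, -0.421]]
force: [-5.8, -4.8, 7.2]
opening: 0.273
```

```bash
python3 -c "
from h import *
rep()"
```

```text
t 16.95 open 23.8 foot above mouth mm -94.8 lat x,y -0.2 -0.9 yaw -28.6 tilt 0.0 F ax,x,y [9.6, -2.6, -3.0] Mz 0.02 j [  4.  26. 114.  27.  13. -99.]
```

Call:
play_rows --commands '[[[-0.0001,0.0003,0.0001],[0.023,0.0066,-0.0439]],[[-0.0001,0.0005,0.0002],[0.046,0.013,-0.0878]],[[-0.0002,0.0005,0.0002],[0.069,0.0197,-0.1316]],[[-0.0002,0.0005,0.0002],[0.092,0.0263,-0.1755]],[[-0.0002,0.0005,0.0002],[0.115,0.033,-0.219]],[[-0.0002,0.0005,0.0002],[0.138,0.039,-0.263]],[[-0.0002,0.0005,0.0002],[0.138,0.039,-0.263]]]'

```text
time_s: 17.82
position: [0.5412, 0.1756, 0.1817]
tcp_rot: [[0.413, 0.46, -0.786], [0.843, 0.132, 0.521], [0.344, -0.878, -0.334]]
force: [-1.2, 0.3, -0.6]
opening: 0.271
```

```bash
python3 -c "
from h import *
rep()"
```

```text
t 17.825 open 23.6 foot above mouth mm -95.5 lat x,y -0.1 0.3 yaw -45.7 tilt 0.1 F ax,x,y [-0.0, -1.3, 0.6] Mz -0.01 j [  4.  26. 114.  27.  13. -81.]
```

Call:
play_rows --commands '[[[0.0001,0,-0.0002],[0.023,0.0066,-0.0439]],[[0.0002,0,-0.0004],[0.046,0.013,-0.0878]],[[0.0003,0.0001,-0.0006],[0.069,0.0197,-0.1316]],[[0.0005,0.0001,-0.0009],[0.092,0.0263,-0.1755]],[[0.0006,0.0002,-0.0011],[0.115,0.033,-0.219]],[[0.0007,0.0002,-0.0013],[0.138,0.039,-0.263]],[[0.0007,0.0002,-0.0013],[0.138,0.039,-0.263]]]'

```text
time_s: 18.7
position: [0.5418, 0.1758, 0.1803]
tcp_rot: [[0.626, 0.461, -0.629], [0.652, 0.132, 0.746], [0.427, -0.878, -0.218]]
force: [-0.7, 0.5, -0.2]
opening: 0.274
```

```bash
python3 -c "
from h import *
rep()"
```

```text
t 18.7 open 23.9 foot above mouth mm -96.9 lat x,y -0.2 0.4 yaw -62.9 tilt 0.1 F ax,x,y [0.1, -0.5, 0.7] Mz 0.01 j [  4.  26. 114.  27.  13. -65.]
```

Call:
play_rows --commands '[[[0.0001,0,-0.0002],[0.023,0.0066,-0.0439]],[[0.0003,0.0001,-0.0005],[0.046,0.013,-0.0878]],[[0.0004,0.0001,-0.0008],[0.069,0.0197,-0.1316]],[[0.0005,0.0001,-0.001],[0.092,0.0263,-0.1755]],[[0.0007,0.0002,-0.0013],[0.115,0.033,-0.219]],[[0.0008,0.0002,-0.0015],[0.138,0.039,-0.263]],[[0.0008,0.0002,-0.0015],[0.138,0.039,-0.263]]]'

```text
time_s: 19.58
position: [0.5432, 0.1758, 0.1797]
tcp_rot: [[0.783, 0.463, -0.416], [0.403, 0.132, 0.906], [0.474, -0.876, -0.084]]
force: [-2.7, -1.4, 5.5]
opening: 0.273
```

```bash
python3 -c "
from h import *
rep()"
```

```text
t 19.575 open 23.8 foot above mouth mm -98.1 lat x,y 0.7 0.1 yaw -80.0 tilt 0.2 F ax,x,y [6.3, 0.1, -0.6] Mz 0.01 j [  4.  26. 114.  28.  12. -48.]
```

Call:
play_rows --commands '[[[0,0,0],[0.023,0.0066,-0.0439]],[[0,0,0],[0.046,0.013,-0.0878]],[[0.0001,0,-0.0002],[0.069,0.0197,-0.1316]],[[0.0001,0,-0.0003],[0.092,0.0263,-0.1755]],[[0.0001,0,-0.0003],[0.092,0.0263,-0.1755]]]'

```text
time_s: 20.2
position: [0.544, 0.1754, 0.18]
tcp_rot: [[0.849, 0.465, -0.251], [0.215, 0.131, 0.968], [0.483, -0.875, 0.011]]
force: [-2.6, -3.5, 8.0]
opening: 0.275
```

```bash
python3 -c "
from h import *
rep()"
```

```text
t 20.2 open 23.9 foot above mouth mm -98.1 lat x,y 1.4 -0.6 yaw -91.5 tilt 0.3 F ax,x,y [8.6, 0.8, -2.6] Mz 0.03 j [  4.  26. 114.  28.  12. -36.]
```

Call:
play_rows --commands '[[[-0.0005,0.0002,-0.0003],[0.0,0.0,0.0]],[[-0.0009,0.0003,-0.0005],[0.023,0.0066,-0.0439]],[[-0.0009,0.0003,-0.0005],[0.046,0.013,-0.0878]],[[-0.0009,0.0003,-0.0005],[0.069,0.0197,-0.1316]],[[-0.0009,0.0003,-0.0005],[0.069,0.0197,-0.1316]]]'

```text
time_s: 20.82
position: [0.5434, 0.1754, 0.1797]
tcp_rot: [[0.876, 0.466, -0.121], [0.068, 0.13, 0.989], [0.477, -0.875, 0.082]]
force: [-3.6, -4.9, 9.2]
opening: 0.274
```

```bash
python3 -c "
from h import *
rep()
a=capture('scene');b=capture('side');w=capture('wrist')
f=lambda c,x,y,w,h:cv2.resize(cv2.cvtColor(c['frame'],4)[y:y+h,x:x+w],(400,400),interpolation=cv2.INTER_CUBIC)
cv2.imwrite('pics/7.png',np.hstack([f(a,250,190,70,70),f(b,205,100,70,70)]))"
```

```text
t 20.825 open 23.9 foot above mouth mm -98.1 lat x,y 0.7 -0.4 yaw -100.1 tilt 0.3 F ax,x,y [10.3, 0.2, -3.7] Mz 0.02 j [  4.  26. 114.  28.  12. -28.]
```

View pics/7.png

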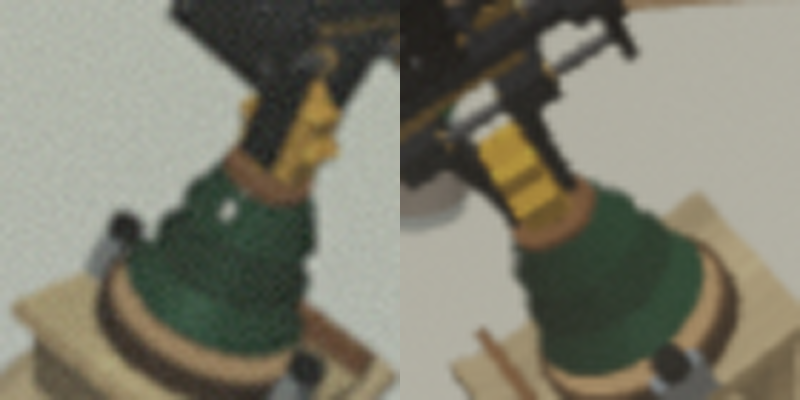

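Collar looks at or about on the rim; height reads ~1 mm short of expected. I'll turn slightly further under lighter pressure to feel the stop.

Call:
play_rows --commands '[[[-0.0002,0.0002,0.0003],[0.0,0.0,0.0]],[[-0.0002,0.0002,0.0003],[0.023,0.0066,-0.0439]],[[-0.0002,0.0002,0.0003],[0.046,0.013,-0.0878]],[[-0.0002,0.0002,0.0003],[0.046,0.013,-0.0878]]]'

```text
time_s: 21.48
position: [0.5429, 0.1759, 0.1796]
tcp_rot: [[0.885, 0.465, -0.033], [-0.031, 0.13, 0.991], [0.465, -0.876, 0.13]]
force: [-1.6, -3.2, 5.3]
opening: 0.274
```

```bash
python3 -c "
from h import *
rep()
for n in 'ef':
    c=dict(np.load(n+'.npz'));P=cloud(c);h=cv2.cvtColor(c['frame'],cv2.COLOR_RGB2HSV);H,S,V=[h[...,i] for i in range(3)]
    q=P-M;a=q@A;r=np.linalg.norm(q-a[...,None]*A,axis=-1)
    x=np.array([.844,.240,.4794])
    m=(a>.07)&(a<.155)&(r<.035)
    for lo in np.arange(.075,.155,.01):
        k=m&(a>=lo)&(a<lo+.01); print(n,lo.round(3),k.sum(),'x',(q[k]@x*1e3).mean().round(1),'y',(q[k]@TX*1e3).mean().round(1), np.percentile(q[k]@x*1e3,[3,97]).round(1),np.percentile(q[k]@TX*1e3,[3,97]).round(1))
"
```

```text
t 21.475 open 23.9 foot above mouth mm -98.1 lat x,y 0.3 0.2 yaw -105.8 tilt 0.3 F ax,x,y [5.8, 0.4, -2.6] Mz 0.06 j [  4.  26. 114.  28.  12. -22.]
e 0.075 26 x 9.5 y 6.9 [-0.1 13.3] [-4.8 15.8]
e 0.085 32 x 10.2 y 6.7 [-1.7 15.5] [-7.8 16.5]
e 0.095 31 x 9.0 y 7.0 [-7.4 16.6] [-6.  15.9]
e 0.105 32 x 10.6 y 5.8 [-1.6 16.6] [-8.1 15.5]
e 0.115 32 x 10.1 y 6.7 [ 0.4 16.1] [-6.4 16.5]
e 0.125 32 x 9.8 y 5.9 [-1.  14.6] [-5.9 15.7]
e 0.135 26 x 10.7 y 6.7 [ 0.8 16.8] [-7.6 16.3]
e 0.145 81 x 12.5 y 7.2 [-8.6 24.7] [-18.3  25.9]
f 0.075 23 x -0.9 y -11.5 [-12.7  12.5] [-16.7  -4.8]
f 0.085 27 x 0.8 y -13.6 [-11.9  12.6] [-20.1  -6.7]
f 0.095 29 x -0.6 y -13.2 [-12.6  12. ] [-19.5  -1.8]
f 0.105 32 x 0.6 y -12.6 [-12.   13.7] [-19.8  -2.1]
f 0.115 29 x -1.5 y -13.7 [-12.9  11.7] [-19.2  -5.7]
f 0.125 27 x 0.8 y -13.2 [-12.   13.4] [-19.4  -6. ]
f 0.135 19 x -0.1 y -15.1 [-11.8  10.1] [-19.9 -11.8]
f 0.145 66 x -0.6 y -16.0 [-23.   22.8] [-28.   -2.3]
```

Call:
play_rows --commands '[[[0,0,0],[0.023,0.0066,-0.0439]],[[0,0,0],[0.046,0.013,-0.0878]],[[0,0,0],[0.058,0.0165,-0.11]],[[0,0,0],[0.058,0.0165,-0.11]]]'

```text
time_s: 21.98
position: [0.5429, 0.1758, 0.1796]
tcp_rot: [[0.882, 0.465, 0.077], [-0.154, 0.13, 0.979], [0.446, -0.875, 0.187]]
force: [-1.8, -3.1, 5.9]
opening: 0.275
```

```bash
python3 -c "
from h import *
rep();print(read_state()['moment'])"
```

```text
t 21.975 open 24.0 foot above mouth mm -98.1 lat x,y 0.4 0.1 yaw -113.0 tilt 0.3 F ax,x,y [6.4, 0.5, -2.5] Mz 0.16 j [  4.  26. 114.  28.  12. -15.]
[-0.75695112  0.12812837 -0.19446914]
```

Turning resistance now appears (0.16 N m) – the stop, ~1.97 rad from start. Release and check settling.

Call:
play_rows --commands '[[[0,0,0],[0,0,0]],[[0,0,0],[0,0,0]],[[0,0,0],[0,0,0]],[[0,0,0],[0,0,0]]]' --gripper 0.045

```text
time_s: 22.48
position: [0.5413, 0.1765, 0.1782]
tcp_rot: [[0.884, 0.461, 0.079], [-0.156, 0.132, 0.979], [0.441, -0.878, 0.188]]
force: [-0.1, 1.0, -0.0]
opening: 0.509
```

```bash
python3 -c "
from h import *
rep();print(read_state()['moment'])
s=read_state();w=capture('wrist');save(w,'8w');b=capture('side');a=capture('scene');np.savez('g.npz',**a);np.savez('i.npz',**b)
for c in (a,b):
    P=cloud(c);h=cv2.cvtColor(c['frame'],cv2.COLOR_RGB2HSV);H,S,V=[h[...,i] for i in range(3)]
    q=P-M;al=q@A;r=np.linalg.norm(q-al[...,None]*A,axis=-1)
    k=(H<17)&(S>80)&(r<.03)&(abs(al)<.03);print('collar',k.sum(),np.percentile(al[k]*1e3,[2,25,50,75,98]).round(1))
"
```

```text
t 22.475 open 44.2 foot above mouth mm -98.7 lat x,y -1.5 1.2 yaw -113.1 tilt 0.0 F ax,x,y [-0.1, 0.2, 1.0] Mz 0.06 j [  4.  27. 114.  28.  12. -15.]
[-0.18662895  0.30451712  0.0177353 ]
collar 50 [ 2.1  4.3  5.1  6.2 12.5]
collar 65 [ 0.9  5.1  6.9  8.8 22.9]
```

Call:
play_rows --commands '[[[-0.0023,-0.0007,0.0044],[0,0,0]],[[-0.0069,-0.002,0.0132],[0,0,0]],[[-0.0138,-0.004,0.0263],[0,0,0]],[[-0.023,-0.0066,0.0439],[0,0,0]],[[-0.0346,-0.01,0.0658],[0,0,0]],[[-0.0484,-0.0138,0.092],[0,0,0]],[[-0.06,-0.017,0.114],[0,0,0]],[[-0.0692,-0.0197,0.1316],[0,0,0]],[[-0.0692,-0.0197,0.1316],[0,0,0]]]'

```text
time_s: 23.75
position: [0.4721, 0.1566, 0.3119]
tcp_rot: [[0.882, 0.465, 0.078], [-0.156, 0.131, 0.979], [0.445, -0.876, 0.188]]
force: [-0.4, -0.0, -0.7]
opening: 0.516
```

```bash
python3 -c "
from h import *
s=rep()
w=capture('wrist');b=capture('side');a=capture('scene')
T=np.eye(4);T[:3,:3]=s['tcp_rot'];T[:3,3]=s['position'];w['cam_to_world']=T@w['hand_eye']
x=np.array([.844,.240,.4794])
for n,c in zip('asw',(a,b,w)):
    P=cloud(c);h=cv2.cvtColor(c['frame'],cv2.COLOR_RGB2HSV);H,S,V=[h[...,i] for i in range(3)]
    q=P-M;al=q@A;r=np.linalg.norm(q-al[...,None]*A,axis=-1)
    k=(H<17)&(S>80)&(r<.03)&(abs(al)<.02);print(n,'collar',k.sum(),np.percentile(al[k]*1e3,[2,25,50,75,98]).round(1))
    k=(H>17)&(H<34)&(S>120)&(r<.04)&(al>.005)&(al<.08);print('star',k.sum(),np.percentile(al[k]*1e3,[2,50,90,99]).round(1))
    t=q[k];print(cv2.minAreaRect(np.c_[t@x,t@TX].astype(np.float32)*1000))
f=lambda c,x,y,w,h:cv2.resize(cv2.cvtColor(c['frame'],4)[y:y+h,x:x+w],(400,400),interpolation=cv2.INTER_CUBIC)
cv2.imwrite('pics/8.png',np.hstack([f(b,210,105,60,60),f(w,190,110,120,120)]))
"
```

```text
t 23.75 open 44.9 foot above mouth mm 53.2 lat x,y -0.6 1.0 yaw -113.1 tilt 0.3 F ax,x,y [-0.4, -0.7, 0.1] Mz 0.06 j [  1.   7. 115.  13.  31.  -1.]
a collar 57 [2.7 4.4 5.4 6.5 8.3]
star 197 [12.5 37.5 52.5 58.7]
((5.648574352264404, 6.322759628295898), (50.37632751464844, 21.74114990234375), 71.25048065185547)
s collar 74 [ 2.7  4.9  6.3  7.7 10.8]
star 172 [ 9.5 42.5 55.2 62.2]
((-0.8437280654907227, -7.062410354614258), (47.2032356262207, 23.64179039001465), 72.64535522460938)
w collar 416 [4.6 5.7 6.2 6.7 7.6]
star 1371 [ 6.1 52.2 57.9 60.3]
((-0.970550537109375, 0.1579437255859375), (57.20228958129883, 45.2803955078125), 80.93937683105469)
```

View pics/8.png

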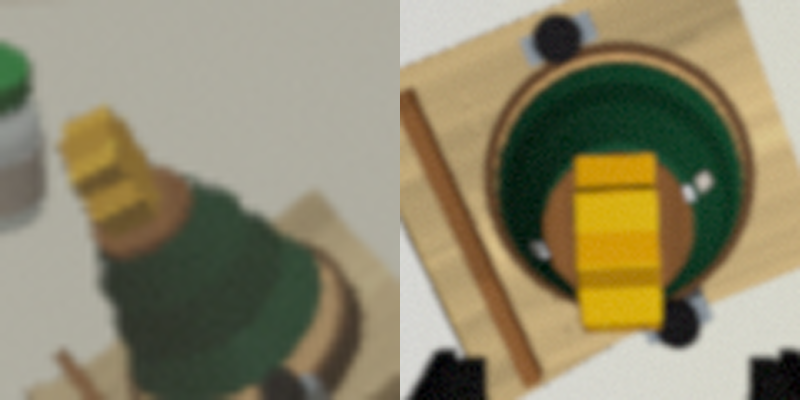

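The star is upright on the treetop with the collar apparently on the rim (wrist crop: collar around (618,230), star (618,240)). Checking collar height against the stand's plane within the same view to decide whether a ~1 mm gap remains.

```bash
python3 -c "
from h import *
s=read_state();w=capture('wrist');T=np.eye(4);T[:3,:3]=s['tcp_rot'];T[:3,3]=s['position'];w['T']=T@w['hand_eye'];np.savez('j.npz',**w)
x=np.array([.844,.240,.4794])
for n in 'cj':
    c=dict(np.load(n+'.npz'));P=cloud(c,c['T']);q=P-M;al=q@A*1e3;r=np.linalg.norm(q-(q@A)[...,None]*A,axis=-1)*1e3
    h=cv2.cvtColor(c['frame'],cv2.COLOR_RGB2HSV);H,S,V=[h[...,i] for i in range(3)]
    k=(H<25)&(S>40)&(r>62)&(r<85)&(al<-90)&(al>-125)&(abs(q@TX)<.05);print(n,'stand',k.sum(),np.percentile(al[k],[10,50,90]).round(1))
    k=(H<25)&(S>40)&(r<57)&(r>50)&(al<-70)&(al>-95);print('log',k.sum(),np.percentile(al[k],[10,50,90]).round(1))
    g=(H>45)&(H<95)&(S>60)
    for a,b in ((23,26),(26,28),(28,32),(32,36),(36,42),(42,48)):
        k=g&(r>a)&(r<b)&(al>-90);print('green r',a,k.sum(),np.percentile(al[k],[10,50,90]).round(1) if k.any() else '')
    k=(H<17)&(S>80)&(r<24)&(abs(al)<20)
    t=np.c_[q[k]@x,q[k]@TX,np.ones(k.sum())]
    if k.sum()>50 and n=='j':print('collar plane',np.linalg.lstsq(t,al[k]/1e3,rcond=None)[0].round(4),np.median(al[k]))
"
```

```text
c stand 1642 [-109.4 -106.   -93.6]
log 744 [-90.8 -89.5 -75.5]
green r 23 257 [-1.9 -0.9 -0.1]
green r 26 160 [-4.9 -3.  -1.2]
green r 28 363 [-12.3  -9.   -5.6]
green r 32 1424 [-17.9 307.1 315.5]
green r 36 1974 [-43.  306.9 315.2]
green r 42 1370 [-70.2 269.5 313.5]
j stand 1895 [-107.1 -105.7  -94.8]
log 811 [-90.8 -89.5 -75.5]
green r 23 515 [ -0.6 278.6 283.4]
green r 26 554 [ -3.4 278.1 283.5]
green r 28 778 [-11.4 218.  283. ]
green r 32 767 [-19.4 -13.  282.6]
green r 36 994 [-45.4 -22.4 282.7]
green r 42 982 [-71.5 -47.8 282.8]
collar plane [ 0.0061 -0.0156  0.0062] 6.176528920300443
```

Both views share the same bias (log −89.5 in both), so the collar sits ~1 mm high. I'll regrip and work it to and fro under light pressure.

Call:
play_rows --commands '[[[0.008,0.0021,-0.015],[0,0,0]],[[0.02,0.0054,-0.0376],[0,0,0]],[[0.034,0.0092,-0.064],[0,0,0]],[[0.048,0.013,-0.09],[0,0,0]],[[0.0585,0.0158,-0.11],[0,0,0]],[[0.066,0.0178,-0.124],[0,0,0]],[[0.0705,0.019,-0.1325],[0,0,0]],[[0.0705,0.019,-0.1325],[0,0,0]],[[0.0705,0.019,-0.1325],[0,0,0]]]'

```text
time_s: 25.08
position: [0.5426, 0.1757, 0.1776]
tcp_rot: [[0.884, 0.461, 0.079], [-0.156, 0.132, 0.979], [0.441, -0.877, 0.188]]
force: [-0.1, 0.4, 0.4]
opening: 0.519
```

Call:
play_rows --commands '[[[0,0,0],[0,0,0]],[[0,0,0],[0,0,0]],[[0,0,0],[0,0,0]],[[0,0,0],[0,0,0]],[[0,0,0],[0,0,0]]]' --gripper 0.0

```text
time_s: 25.7
position: [0.5433, 0.1755, 0.178]
tcp_rot: [[0.883, 0.463, 0.079], [-0.156, 0.131, 0.979], [0.443, -0.877, 0.188]]
force: [-0.0, -0.9, 3.4]
opening: 0.275
```

```bash
python3 -c "
from h import *
rep();print(read_state()['moment'])"
```

```text
t 25.7 open 23.9 foot above mouth mm -99.6 lat x,y -0.1 -0.3 yaw -113.1 tilt 0.1 F ax,x,y [3.1, 1.4, -0.8] Mz 0.11 j [  4.  27. 114.  28.  12. -15.]
[-0.26960391  0.02171107 -0.01785545]
```

Call:
play_rows --commands '[[[0.0003,0.0001,-0.0005],[0,0,0]],[[0.0003,0.0001,-0.0005],[-0.035,-0.01,0.066]],[[0.0003,0.0001,-0.0005],[-0.069,-0.0197,0.1316]],[[0.0003,0.0001,-0.0005],[-0.104,-0.03,0.1975]],[[0.0003,0.0001,-0.0005],[-0.138,-0.039,0.263]],[[0.0003,0.0001,-0.0005],[-0.138,-0.039,0.263]]]'

```text
time_s: 26.45
position: [0.5421, 0.1762, 0.1773]
tcp_rot: [[0.868, 0.46, -0.187], [0.141, 0.133, 0.981], [0.476, -0.878, 0.05]]
force: [-3.3, 0.0, 7.3]
opening: 0.273
```

```bash
python3 -c "
from h import *
rep();print(read_state()['moment'])"
```

```text
t 26.45 open 23.7 foot above mouth mm -99.8 lat x,y -1.3 0.7 yaw -95.9 tilt 0.1 F ax,x,y [7.9, 0.7, 0.9] Mz 0.07 j [  4.  27. 114.  28.  12. -32.]
[-0.01244462  0.2994108   0.12180008]
```

Call:
play_rows --commands '[[[0,0,0],[-0.035,-0.01,0.066]],[[0,0,0],[-0.069,-0.0197,0.1316]],[[0,0,0],[-0.104,-0.03,0.1975]],[[0,0,0],[-0.138,-0.039,0.263]],[[0,0,0],[-0.138,-0.039,0.263]]]'

```text
time_s: 27.08
position: [0.542, 0.1765, 0.1773]
tcp_rot: [[0.775, 0.459, -0.435], [0.424, 0.133, 0.896], [0.47, -0.878, -0.091]]
force: [-3.5, 0.8, 7.2]
opening: 0.275
```

```bash
python3 -c "
from h import *
rep();print(read_state()['moment'])"
```

```text
t 27.075 open 24.0 foot above mouth mm -99.7 lat x,y -1.3 1.0 yaw -78.7 tilt 0.2 F ax,x,y [7.9, 0.7, 1.8] Mz -0.0 j [  4.  27. 114.  28.  12. -50.]
[0.29016008 0.25990838 0.19129055]
```

Call:
play_rows --commands '[[[0.0001,-0.0005,0],[0.035,0.01,-0.066]],[[0.0003,-0.001,0],[0.069,0.0197,-0.1316]],[[0.0003,-0.001,0],[0.104,0.03,-0.1975]],[[0.0003,-0.001,0],[0.138,0.039,-0.263]],[[0.0003,-0.001,0],[0.138,0.039,-0.263]]]'

```text
time_s: 27.7
position: [0.5428, 0.1748, 0.1774]
tcp_rot: [[0.868, 0.461, -0.185], [0.14, 0.132, 0.981], [0.477, -0.878, 0.05]]
force: [-4.4, -2.3, 7.1]
opening: 0.272
```

```bash
python3 -c "
from h import *
rep();print(read_state()['moment'])"
```

```text
t 27.7 open 23.7 foot above mouth mm -99.8 lat x,y -1.0 -0.8 yaw -95.9 tilt 0.0 F ax,x,y [8.6, -0.9, -1.0] Mz 0.02 j [  4.  27. 114.  29.  12. -33.]
[-0.38126305  0.35363221 -0.12460384]
```

Call:
play_rows --commands '[[[0.0004,0.0001,0.0002],[0.035,0.01,-0.066]],[[0.0008,0.0002,0.0005],[0.069,0.0197,-0.1316]],[[0.0012,0.0003,0.0007],[0.104,0.03,-0.1975]],[[0.0012,0.0003,0.0007],[0.104,0.03,-0.1975]]]'

```text
time_s: 28.2
position: [0.5438, 0.175, 0.178]
tcp_rot: [[0.888, 0.46, 0.013], [-0.083, 0.132, 0.988], [0.453, -0.878, 0.155]]
force: [-4.6, -2.3, 7.1]
opening: 0.272
```

```bash
python3 -c "
from h import *
rep();print(read_state()['moment'])"
```

```text
t 28.2 open 23.7 foot above mouth mm -99.8 lat x,y 0.1 -0.9 yaw -108.8 tilt 0.1 F ax,x,y [8.6, -1.0, -1.0] Mz 0.03 j [  4.  27. 114.  28.  13. -19.]
[-0.45666399  0.24164679 -0.17419721]
```

```bash
python3 -c "
from h import *
x=np.array([.844,.240,.4794]);D={}
for n in 'cj':
    c=dict(np.load(n+'.npz'));P=cloud(c,c['T']);q=P-M;al=q@A*1e3;X=q@x*1e3;Y=q@TX*1e3
    h=cv2.cvtColor(c['frame'],cv2.COLOR_RGB2HSV);H,S,V=[h[...,i] for i in range(3)]
    g=(H>45)&(H<95)&(S>60)&(abs(al)<100)&(np.hypot(X,Y)<50)
    for nm,k in (('white',(S<70)&(V>110)&(np.hypot(X,Y)<30)&(abs(al)<8)),):
        print(n,nm,k.sum(),np.c_[X[k],Y[k],al[k]].round(1)[:12].tolist())
    D[n]=np.c_[X[g],Y[g],al[g]]
from scipy.spatial import cKDTree
for lo,hi in((24,26),(26,28),(28,33),(33,36),(36,45)):
    j=D['j'];r=np.hypot(j[:,0],j[:,1]);j=j[(r>lo)&(r<hi)];d,i=cKDTree(D['c'][:,:2]).query(j[:,:2]);m=d<1.2
    e=j[m,2]-D['c'][i[m],2];print(lo,m.sum(),np.median(e).round(2),'j al',np.median(j[:,2]).round(1))
cc=D['c'];r=np.hypot(cc[:,0],cc[:,1]);print([(a,np.median(cc[(r>a)&(r<a+1),2]).round(2)) for a in (20,21,22,23,24,25,26,27)])
"
```

```text
c white 43 [[-26.0, -1.8, -0.3], [-26.0, -0.6, -0.2], [-26.0, 0.6, -0.5], [-26.1, 1.8, 0.3], [-25.7, 3.1, -3.2], [-24.9, -1.8, 0.3], [-24.9, -0.6, 0.2], [-24.6, 0.6, -1.8], [-24.7, 1.8, -0.9], [-24.8, 3.1, -0.2], [-23.7, -1.8, 0.9], [-23.5, -0.6, -0.8]]
j white 37 [[29.3, 2.3, -7.2], [27.9, 1.8, -6.2], [28.9, 1.6, -5.2], [24.3, 3.0, -1.1], [25.3, 2.8, 0.2], [27.4, 1.1, -4.3], [28.5, 0.4, -6.1], [29.5, -0.3, -7.1], [22.8, 2.6, 0.2], [23.9, 2.2, 0.1], [24.9, 1.8, 0.6], [25.9, 1.0, -1.4]]
24 61 0.09 j al -1.1
26 126 0.55 j al -3.1
28 436 0.7 j al -10.0
33 285 0.69 j al -17.8
36 493 1.27 j al -44.8
[(20, np.float64(-5.57)), (21, np.float64(-2.85)), (22, np.float64(-1.17)), (23, np.float64(-1.2)), (24, np.float64(-0.72)), (25, np.float64(-1.03)), (26, np.float64(-2.05)), (27, np.float64(-3.92))]
```

Corrected for the between-view offset (+0.6 mm), the collar top is 6.2–6.4 mm above the rim against 6 mm nominal. Contact is firm and independent of both yaw and lateral position, so it is seated. Let go and retreat.

Call:
play_rows --commands '[[[0,0,0],[0,0,0]],[[0,0,0],[0,0,0]],[[0,0,0],[0,0,0]],[[0,0,0],[0,0,0]]]' --gripper 0.05

```text
time_s: 28.7
position: [0.5445, 0.1752, 0.1774]
tcp_rot: [[0.888, 0.46, 0.013], [-0.083, 0.132, 0.988], [0.453, -0.878, 0.155]]
force: [-0.1, -0.2, -0.2]
opening: 0.558
```

Call:
play_rows --commands '[[[-0.0023,-0.0007,0.0044],[0,0,0]],[[-0.0069,-0.002,0.0132],[0,0,0]],[[-0.0138,-0.004,0.0263],[0,0,0]],[[-0.023,-0.0066,0.0439],[0,0,0]],[[-0.0346,-0.01,0.0658],[0,0,0]],[[-0.0484,-0.0138,0.092],[0,0,0]],[[-0.06,-0.017,0.114],[0,0,0]],[[-0.0692,-0.0197,0.1316],[0,0,0]],[[-0.0692,-0.0197,0.1316],[0,0,0]],[[-0.0692,-0.0197,0.1316],[0,0,0]]]'

```text
time_s: 29.95
position: [0.4751, 0.1554, 0.3091]
tcp_rot: [[0.888, 0.461, 0.013], [-0.083, 0.132, 0.988], [0.453, -0.878, 0.155]]
force: [0.2, 0.5, 0.6]
opening: 0.574
```

```bash
python3 -c "
from h import *
s=rep();w=capture('wrist');b=capture('side')
T=np.eye(4);T[:3,:3]=s['tcp_rot'];T[:3,3]=s['position'];P=cloud(w,T@w['hand_eye'])
x=np.array([.844,.240,.4794]);q=P-M;al=q@A*1e3;X=q@x*1e3;Y=q@TX*1e3;r=np.hypot(X,Y)
h=cv2.cvtColor(w['frame'],cv2.COLOR_RGB2HSV);H,S,V=[h[...,i] for i in range(3)]
k=(H<17)&(S>80)&(r<24)&(abs(al)<20);t=np.c_[X[k],Y[k],np.ones(k.sum())]
print('collar',np.median(al[k]),np.linalg.lstsq(t,al[k],rcond=None)[0])
k=(H>45)&(H<95)&(S>60)&(abs(al)<5)&(r>24.5)&(r<26);print('rim',k.sum(),np.median(al[k]))
k=(S<70)&(V>110)&(r<26)&(abs(al)<5);print('white',k.sum(),np.median(al[k]))
k=(H>17)&(H<34)&(S>120)&(r<40)&(al>5)&(al<80);print('star',np.percentile(al[k],99))
f=lambda c,x,y,w,h:cv2.resize(cv2.cvtColor(c['frame'],4)[y:y+h,x:x+w],(400,400),interpolation=cv2.INTER_CUBIC)
cv2.imwrite('pics/9.png',np.hstack([f(b,180,80,150,150),f(w,190,110,120,120)]))"
```

```text
t 29.95 open 50.0 foot above mouth mm 49.5 lat x,y 0.3 -1.0 yaw -108.8 tilt 0.0 F ax,x,y [0.3, 0.6, 0.5] Mz 0.02 j [  1.   7. 114.  14.  31.  -6.]
collar 6.112227327819631 [ 8.96480068e-03 -3.15070592e-03  6.15505806e+00]
rim 65 -1.0206177926154667
white 19 -0.41143430705072165
star 59.93754868185438
```

View pics/9.png

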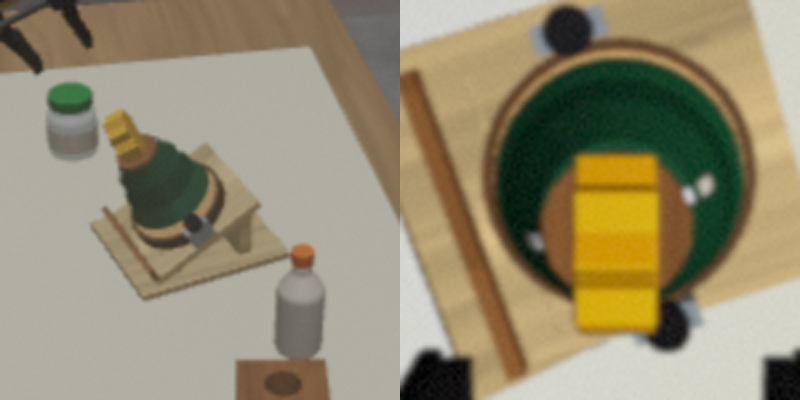

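Star seated upright; jar and glue undisturbed; gripper clear. Collar now flat at 6.1 mm, star top 59.9 mm (nominal 60).

```bash
python3 -c "
from h import *
print(hand_in())"
```

```text
the job is handed in; nothing more can be done
None
```

I took the star spindle out of the rack and lowered it down the leaning tree. I then screwed it clockwise by about 1.97 rad until it met resistance, let go, and handed the job in at about 30 s.

- **Finding the thread:** the pin dropped straight into the gap with no searching. First contact was a light 6 N, about 12 mm below the ledge.
- **Turning:** some resistance (0.16 N m) appeared at the end, probably the stop. Axial force stayed under about 13 N.
- **Second grip:** I let go and gripped again to check the seat, turning it to and fro under about 8 N. The height did not change with turn or sideways position. I let go with the star about 0.07 rad short of its furthest turn.
- **Last checks that agree:** the star top is 59.9 mm above the rim position I worked from (nominal 60) and the collar top 6.1 mm (nominal 6). The collar lies level and the gripper is clear. The jar and glue bottle look undisturbed in the last picture. The finished tree was out of that view, and no move went near it.
- **Last checks that disagree:** the first grip's foot depth read 98.1 mm instead of 99. The final picture reads the rim itself 0.4 to 1.0 mm low, which would leave the collar up to about 1 mm high. I took it as seated because the contact was firm and level everywhere I tried, but the measurements cannot settle that last millimetre.

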